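# Check the base marks of two seized cartons and sort them

### The arm

A 6-joint arm with a two-finger parallel gripper is mounted at the origin on the work surface. World frame = base frame: x ahead of the robot, y to its left, z up, the work surface at z = 0. Lengths are in mm, angles in degrees, forces in N, time in s.
With the tool pointing down it reaches from about 350 to 850 mm from the base axis. Payload 8.1 kg.
Tool frame: the origin (TCP) lies at the very end of the fingers, on their centre line; the grasp point (between the pads) lies 19 mm behind it; z points along the fingers, y is the line along which they close (so a half turn about z gives the same grasp; the last joint's range is limited). The gripper opens to 85 mm and grips with 20 to 120 N. Pads are 22 mm wide; open, the fingers measure 114 mm over their backs; the gripper's body (76 mm by 85 mm) begins 54 mm behind the grasp point. The pads swing forward as they close: fully open they stand 13 mm farther back than shut.
Start: joints at [59.221, 7.471, 85.268, -0, 87.261, -4.893], TCP at [261.932, 539.812, 231.292] pointing down, gripper open.
Joint ranges: [-169.43, 169.43], [-51.17, 129.36], [1.28, 143.12], [-76.62, 256.62], [0, 156.53], [-152.29, 152.29]. Speed limits (degrees/s): [136.94, 136.94, 159.86, 180, 180, 180].

### API

Orientations are given as [roll, pitch, yaw] about the fixed x, y, z axes, in that order (R = Rz(yaw) Ry(pitch) Rx(roll)).
In Python, from bench import * gives the robot as it stands.
- The arm moves only by the tool play_rows, never from a script. Its argument "increments" is a list of rows, each a list of 3 entries, a list of its own where there are three numbers: the gripper's target within -1 to 1 (fully open at 1, half-way at 0, shut at -1), then the shift along the tool's x, y, z in mm, then the turn about the tool's z in rad. A call has 1 to 12 rows; each row shifts and turns the commanded pose from where the row before left it, along the tool's axes as they then stand; what a row does not reach is not made up. A row lasts 1/12 s, in which the tool goes at most 41.7 mm and 7.16 degrees, less where a joint would pass 70% of its speed; a pose out of reach is approached as far as the arm can. A call is refused whole if a number of a shift passes 41.7 or a number of a turn 0.125, either way. A call with a gripper value outside its range is refused whole. The fingers move at their own pace and stop on an object; "force" is the grip in N (left out, the last holds). Time passes only in rows, so rows that do not move let the fingers close. It gives the time, the measured TCP pose, the force, the opening and the grip force at its end, in the units of the state.
- sense(): the state, without advancing time (a new reading comes with each control period).
- snapshot(name): name is "scene" or "side" or "wrist"; returns a dict with "color" (384x512x3 uint8, red, green, blue), "intrinsics" (3x3 intrinsics, pixels), "k1" (the pictures are not rectified: a ray, as slopes to the right and down, at radius r is drawn at 1 + k1 r^2 times it, then the intrinsics apply), "world_from_camera" (4x4, takes a point from camera to world coordinates). Camera axes: x right, y down, z forward; pixel columns grow to the right and rows downward; lengths in mm; the calibration is good to about 2 mm. A picture is of the moment at which its call begins. There is no depth.
- hand_in(): hands the job in; it is judged then, once.
Trained networks look in a picture, given as the dict that the camera call returned (one of the last four; its "shot" number tells which), for a name from the list of things; names that differ only in an ending like _2 or _b are one class to them, and where a whole thing is asked for, a point or a joint stands for the part that bears it (a point fixed in the world has none). Each returns a list of dicts, best first, with "p" (0 to 1); they miss things now and then, are a little off and sometimes report something else, mostly with a low value. They report only what shows in the picture. A call takes as long as a camera call.
- find_in(query, picture): "xyz" ([x, y, z] in mm, in the coordinates of the camera as it stood for that picture, good to about 4 mm: the middle of the surface that is visible of it).
- regions_of(query, picture): "mask" (384x512 bool, what is visible of it).
- pinpoint(query, picture): "xyz" ([x, y, z] in mm, in the coordinates of the camera as it stood for that picture, good to about 4 mm: a listed point, or the origin of a listed thing).
The state is a dict: "time": time; "joint_pos": joint angles; "qd": joint speeds; "joint_efforts": joint torques, N m; "tool_pos": TCP position; "tcp_rot": TCP orientation; "ft_force": force on the tool from outside, world axes, zero at the start; "wrist_torque": the same for the moment, N m; "finger_gap": finger opening in mm; "grip_force": force on a finger pad.
Only numpy, scipy, OpenCV 4.12 (cv2) and the standard library are available. Lean on these libraries where they do the work, as an engineer would, in place of code of your own. Each camera call takes 0.05 s, during which the arm holds its last target. There are 200 camera calls.

### The job

Tip both black cartons with the gold disc over onto their sides on the bench, so that the coloured dot under each base can be read. Only when both are lying down, lay each one on its side, flat inside the tray of the colour of its dot; set it down, do not drop it.

Things in the scene. Friction and masses are not known exactly. Their poses are not given: they have to be found in the camera images.
- carton_green: black carton, gold disc on top, 48 x 48 x 96 mm tall, about 0.12 kg, at first upright; 44 mm green dot hidden under its base (else both look alike). Origin: centre of the base; z to the gold disc, x, y along its sides. Pushed slowly sideways about 75 mm up, it tips over its bottom edge within 60 mm and lies still; tipped towards -y, its dot faces the scene camera
- carton_red: black carton, gold disc on top, 48 x 48 x 96 mm tall, about 0.12 kg, at first upright; 44 mm red dot hidden under its base (else both look alike). Origin: centre of the base; z to the gold disc, x, y along its sides. Pushed slowly sideways about 75 mm up, it tips over its bottom edge within 60 mm and lies still; tipped towards -y, its dot faces the scene camera
- tray_green: green open square tray fixed to the bench, 160 x 160 x 30 mm high, walls and floor 5 mm; origin: centre of its underside, z up, x, y along its sides. One tray stands left (+y) of the cartons, one right; they may be swapped. Bystanders (two gold-lidded jars, a cream carton, a stamp, under 90 mm tall) stand farther off than x = 0.76 m
- tray_red: red open square tray fixed to the bench, 160 x 160 x 30 mm high, walls and floor 5 mm; origin: centre of its underside, z up, x, y along its sides. One tray stands left (+y) of the cartons, one right; they may be swapped. Bystanders (two gold-lidded jars, a cream carton, a stamp, under 90 mm tall) stand farther off than x = 0.76 m

How it is judged (in metres and radians):
On the way:
1. both cartons lie on their sides on the bench, outside the trays, at rest (within 10 degrees of lying; base more than 120 mm from the trays' centres) (angle between carton_green's own z axis and vertical between 1.396 and 1.746 rad and linear speed of each of carton_green, carton_red below 0.03 m/s and height (world z) of each of carton_green, carton_red below 0.04 m and horizontal distance between each of carton_green, carton_red and tray_green above 0.12 m and horizontal distance between each of carton_green, carton_red and tray_red above 0.12 m and angle between carton_red's own z axis and vertical between 1.396 and 1.746 rad), for 0.2 s.
At the end, for the whole second after the job is handed in: The carton with the green dot lies on its side (within 10 degrees) inside the green tray, flat on its floor (base centre 18 to 40 mm above the bench, within the walls), and the carton with the red dot likewise in the red tray; both released and at rest (angle between carton_green's own z axis and vertical between 1.396 and 1.746 rad and linear speed of each of carton_green, carton_red below 0.03 m/s and x of carton_green in the frame of tray_green between -0.078 and 0.078 m and y of carton_green in the frame of tray_green between -0.078 and 0.078 m and z of carton_green in the frame of tray_green between 0.018 and 0.04 m and angle between carton_red's own z axis and vertical between 1.396 and 1.746 rad and x of carton_red in the frame of tray_red between -0.078 and 0.078 m and y of carton_red in the frame of tray_red between -0.078 and 0.078 m and z of carton_red in the frame of tray_red between 0.018 and 0.04 m); the robot touches nothing.
It fails at once if a carton is dropped into a tray (faster than 0.8 m/s when low over it) ((horizontal distance between carton_green and tray_green below 0.1 m and height (world z) of carton_green below 0.08 m and linear speed of carton_green above 0.8 m/s) or (horizontal distance between carton_green and tray_red below 0.1 m and height (world z) of carton_green below 0.08 m and linear speed of carton_green above 0.8 m/s) or (horizontal distance between carton_red and tray_green below 0.1 m and height (world z) of carton_red below 0.08 m and linear speed of carton_red above 0.8 m/s) or (horizontal distance between carton_red and tray_red below 0.1 m and height (world z) of carton_red below 0.08 m and linear speed of carton_red above 0.8 m/s)).
It also fails if it takes over 72 s, if anything falls off the work surface, if the arm or the gripper's body presses on something with over 40 N, if the wrist force passes 120 N, or if a joint passes its speed limit or range.

## Working session

There is one attempt and no reset: what is moved stays moved. The work goes in short steps, Python scripts to look and compute and a tool call to move; the robot and the scene stay as the last step left them, time stands still between calls to the robot, and variables do not carry over. Pictures are saved under pics/ and viewed, at most 10 in all, crops included, and the job is handed in when it is done.

Besides the shell and the picture viewer there is one more tool, called after "Call:" in YAML: its name, and indented under it one key for each argument. play_rows: Moves the arm, as the interface text tells. Its arguments: {"type":"object","properties":{"increments":{"type":"array","items":{"type":"array"}},"force":{"type":"number"}},"required":["increments"]}

```bash
mkdir -p pics
cat > h.py <<'E'
from bench import *
import numpy as np, cv2
def snap(cam,fn=None):
    p=snapshot(cam)
    if fn: cv2.imwrite('pics/'+fn+'.png',p['color'][:,:,::-1])
    return p
def w(p,x):
    return (p['world_from_camera']@np.r_[x,1])[:3].round(1)
E
python3 - <<'E'
from h import *
s=sense();print(s['tool_pos'],s['tcp_rot'],s['time'])
ps=[snap('scene','s0'),snap('side','d0')]
for p in ps:
  print(p['world_from_camera'].round(2).tolist())
  for q in ['carton_green','carton_red','tray_green','tray_red']:
    print(q,[(w(p,r['xyz']).tolist(),round(r['p'],2)) for r in pinpoint(q,p)[:4]])
cv2.imwrite('pics/both.png',np.vstack([p['color'][:,:,::-1] for p in ps])[:, :] if 0 else cv2.resize(np.hstack([p['color'][:,:,::-1] for p in ps]),(800,300)))
E
```

```text
[261.66486027 539.328636   230.24758909] [-1.79895689e+02 -9.73641734e-03  1.54113144e+02] 0.0
[[-0.08, 0.68, -0.73, 1429.99], [1.0, 0.07, -0.05, 42.02], [0.02, -0.73, -0.68, 835.67], [0.0, 0.0, 0.0, 1.0]]
carton_green [([475.4, 106.1, -0.0], 0.7)]
carton_red [([651.7, 37.4, -2.3], 0.83)]
tray_green [([561.8, -330.7, 3.3], 0.9)]
tray_red [([481.0, 347.5, -0.3], 0.66)]
[[0.97, -0.13, 0.19, 352.71], [-0.23, -0.6, 0.77, -882.21], [0.02, -0.79, -0.61, 741.43], [0.0, 0.0, 0.0, 1.0]]
carton_green [([476.7, 108.2, 5.5], 0.96)]
carton_red [([657.2, 39.3, 1.6], 0.74)]
tray_green [([563.9, -331.9, -1.4], 0.56)]
tray_red [([478.6, 344.0, 0.4], 0.6)]
```

View pics/both.png

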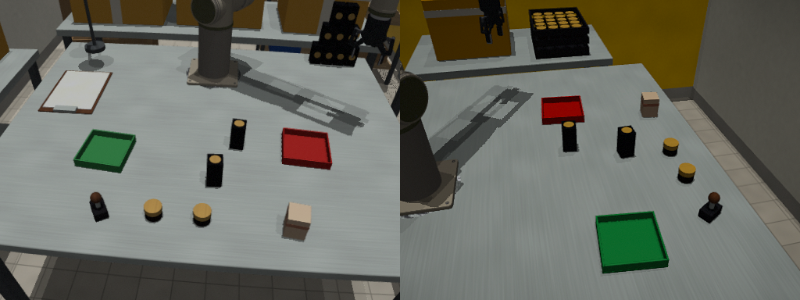

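```bash
cat > fit.py <<'E'
from h import *
from scipy.optimize import minimize
def proj(p,X):
    T=np.linalg.inv(p['world_from_camera']);c=X@T[:3,:3].T+T[:3,3]
    s=c[:,:2]/c[:,2:];r=(s**2).sum(1,keepdims=True);s=s*(1+p['k1']*r)
    K=p['intrinsics'];return s*[K[0,0],K[1,1]]+[K[0,2],K[1,2]]
def box(x,y,yaw,L,W,H,ax=0):
    c,s=np.cos(yaw),np.sin(yaw)
    return np.array([[x+c*a-s*b,y+s*a+c*b,z] for a in(-L/2,L/2) for b in(-W/2,W/2) for z in(0,H)])
def sil(p,X):
    m=np.zeros((384*4,512*4),np.uint8)
    cv2.fillConvexPoly(m,cv2.convexHull((proj(p,X)*4+2).round().astype(np.int32)),1)
    return cv2.resize(m.astype(np.float32),(512,384),interpolation=cv2.INTER_AREA)
def fit(views,x,y,dims,yaws=range(-45,45,15)):
    # views: list of (pic,mask)
    def cost(v):
        return sum(np.abs(sil(p,box(v[0],v[1],np.radians(v[2]),*dims))-m).sum()/m.sum() for p,m in views)
    best=None
    for a in yaws:
        r=minimize(cost,[x,y,a],method='Nelder-Mead',options=dict(initial_simplex=[[x,y,a],[x+8,y,a],[x,y+8,a],[x,y,a+10]],xatol=.2,fatol=1e-4))
        if best is None or r.fun<best.fun: best=r
    return best.x.round(1),round(best.fun,3)
def masknear(q,p,x,y,z=15):
    u=proj(p,np.array([[x,y,z]]))[0]
    ms=[r['mask'] for r in regions_of(q,p)]
    if not ms: return None
    d=[np.hypot(*(np.argwhere(m)[:,::-1].mean(0)-u)) for m in ms]
    i=int(np.argmin(d)); return ms[i] if d[i]<30 else None
E
python3 - <<'E'
from fit import *
ps=[snap('scene'),snap('side')]
for qs,x,y,d in [(['carton_green','carton_red'],476,107,(48,48,96)),(['carton_green','carton_red'],654,38,(48,48,96)),(['tray_green'],563,-331,(160,160,30)),(['tray_red'],480,346,(160,160,30))]:
    v=[]
    for p in ps:
        for q in qs:
            m=masknear(q,p,x,y,d[2]/2)
            if m is not None: v.append((p,m));break
    print(qs,len(v),fit(v,x,y,d))
E
```

```text
['carton_green', 'carton_red'] 2 (array([479.1, 106.8,  -6.1]), np.float64(0.117))
['carton_green', 'carton_red'] 2 (array([656.2,  36.6,   2. ]), np.float64(0.105))
['tray_green'] 2 (array([ 563.9, -332.6,   -6. ]), np.float64(0.07))
['tray_red'] 2 (array([484.6, 344.4,  -3.9]), np.float64(0.106))
```

Call:
play_rows:
  increments:
    - [-1,[0,0,0],-0.113]
    - [-1,[0,0,0],-0.113]
    - [-1,[0,0,0],-0.113]
    - [-1,[0,0,0],-0.113]
    - [-1,[-20,-31,0],0]
    - [-1,[-20,-31,0],0]
    - [-1,[-20,-31,0],0]
    - [-1,[-20,-31,0],0]
    - [-1,[-20,-31,0],0]
    - [-1,[-20,-31,0],0]
    - [-1,[-20,-31,0],0]
    - [-1,[-20,-31,0],0]
  force: 40

```text
time: 2.1
tool_pos: [422.7, 290.3, 231.6]
tcp_rot: [180.0, 0.0, -180.0]
ft_force: [0.5, 1.1, -0.1]
finger_gap: 0.1
grip_force: 0.0
```

Call:
play_rows:
  increments:
    - [-1,[-20,-31,0],0]
    - [-1,[-20,-31,0],0]
    - [-1,[-20,-31,0],0]
    - [-1,[-20,-31,0],0]
    - [-1,[-20,-31,0],0]
    - [-1,[-16,-31,0],0]
    - [-1,[0,0,0],0]
    - [-1,[0,0,0],0]

```text
time: 2.77
tool_pos: [538.6, 104.2, 231.1]
tcp_rot: [-180.0, -0.0, 179.8]
ft_force: [-0.0, 0.8, 0.2]
finger_gap: -0.0
grip_force: 0.0
```

Call:
play_rows:
  increments:
    - [-1,[0,2,39],0]
    - [-1,[0,1,39],0]
    - [-1,[0,0,39],0]
    - [-1,[0,0,38],0]
    - [-1,[5,0,0],0]
    - [-1,[5,0,0],0]
    - [-1,[5,0,0],0]
    - [-1,[5,0,0],0]
    - [-1,[5,0,0],0]
    - [-1,[5,0,0],0]
    - [-1,[5,0,0],0]
    - [-1,[5,0,0],0]

```text
time: 3.77
tool_pos: [498.2, 108.9, 77.4]
tcp_rot: [180.0, 0.1, -180.0]
ft_force: [-0.1, -0.3, 0.9]
finger_gap: -0.4
grip_force: 0.3
```

Call:
play_rows:
  increments:
    - [-1,[5,0,0],0]
    - [-1,[5,0,0],0]
    - [-1,[5,0,0],0]
    - [-1,[5,0,0],0]
    - [-1,[5,0,0],0]
    - [-1,[5,0,0],0]
    - [-1,[5,0,0],0]
    - [-1,[5,0,0],0]
    - [-1,[5,0,0],0]
    - [-1,[0,0,0],0]
    - [-1,[0,0,0],0]
    - [-1,[0,0,0],0]

```text
time: 4.77
tool_pos: [453.2, 108.9, 76.4]
tcp_rot: [180.0, 0.0, -180.0]
ft_force: [0.2, 0.6, -0.2]
finger_gap: -0.1
grip_force: 0.0
```

Run:
```python
from h import *
print(sense()['tool_pos'])
p=snap('scene');cv2.imwrite('pics/t1.png',cv2.resize(p['color'][120:280,150:400,::-1],(750,480)))
```

```text
[453.24371196 108.85885427  76.44720141]
```

View pics/t1.png

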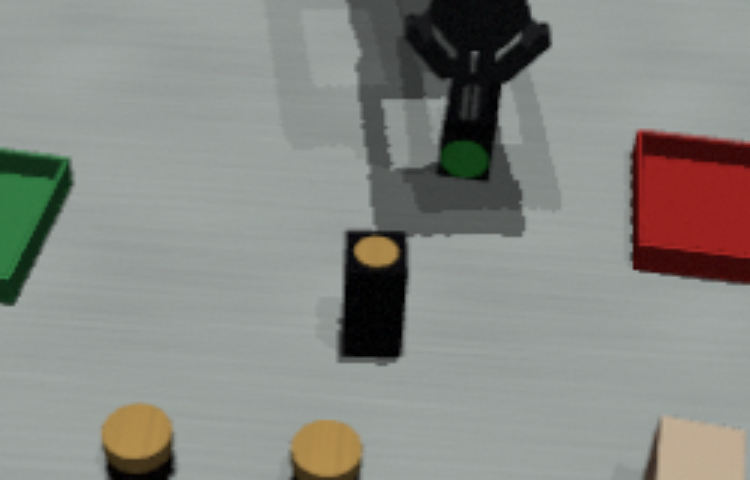

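The near carton lies down with its green dot visible at (465,160) in the crop, so the far one is red. Next, I tip the far one.

Call:
play_rows:
  increments:
    - [-1,[0,0,-38],0]
    - [-1,[0,0,-36],0]
    - [-1,[-37,-10,0],0]
    - [-1,[-37,-10,0],0]
    - [-1,[-37,-10,0],0]
    - [-1,[-37,-10,0],0]
    - [-1,[-37,-10,0],0]
    - [-1,[-37,-11,0],0]
    - [-1,[-38,-11,0],0]
    - [-1,[0,0,0],0]
    - [-1,[0,0,37],0]
    - [-1,[0,0,37],0]

```text
time: 5.82
tool_pos: [716.5, 36.3, 77.7]
tcp_rot: [-180.0, 0.4, 180.0]
ft_force: [0.3, -0.0, -1.1]
finger_gap: -0.2
grip_force: 0.0
```

Call:
play_rows:
  increments:
    - [-1,[5,0,0],0]
    - [-1,[5,0,0],0]
    - [-1,[5,0,0],0]
    - [-1,[5,0,0],0]
    - [-1,[5,0,0],0]
    - [-1,[5,0,0],0]
    - [-1,[5,0,0],0]
    - [-1,[5,0,0],0]
    - [-1,[5,0,0],0]
    - [-1,[5,0,0],0]
    - [-1,[5,0,0],0]
    - [-1,[5,0,0],0]

```text
time: 6.82
tool_pos: [652.3, 36.9, 76.1]
tcp_rot: [-180.0, -0.0, -180.0]
ft_force: [1.2, -1.0, -0.1]
finger_gap: 0.0
grip_force: 0.0
```

Call:
play_rows:
  increments:
    - [-1,[5,0,0],0]
    - [-1,[5,0,0],0]
    - [-1,[5,0,0],0]
    - [-1,[5,0,0],0]
    - [-1,[5,0,0],0]
    - [-1,[5,0,0],0]
    - [-1,[0,0,-30],0]
    - [-1,[0,0,-41],0]
    - [1,[0,0,-41],0]
    - [1,[0,0,-30],0]

```text
time: 7.65
tool_pos: [623.5, 36.9, 222.2]
tcp_rot: [-180.0, 0.2, -180.0]
ft_force: [1.8, 1.1, 0.3]
finger_gap: 23.3
grip_force: 0.0
```

Run:
```python
from fit import *
print(sense()['tool_pos'],sense()['time'])
ps=[snap('scene'),snap('side')]
cv2.imwrite('pics/t2.png',cv2.resize(ps[0]['color'][100:260,150:400,::-1],(750,480)))
for q in ['carton_green','carton_red']:
    for p in ps:
        print(q,[(w(p,r['xyz']).tolist(),round(r['p'],2)) for r in pinpoint(q,p)[:3]],[(w(p,r['xyz']).tolist(),round(r['p'],2)) for r in find_in(q,p)[:3]])
for x,y in [(405,109),(582,37)]:
    v=[]
    for p in ps:
        for q in ['carton_green','carton_red']:
            m=masknear(q,p,x,y,24)
            if m is not None: v.append((p,m));break
    print(len(v), v and fit(v,x,y,(96,48,48),(-15,0,15)))
```

```text
[623.47431307  36.87946557 222.19196823] 7.65
carton_green [([454.9, 112.6, 22.3], 0.94)] []
carton_green [([454.4, 112.6, 28.2], 0.82)] [([407.3, 92.3, 44.3], 0.62)]
carton_red [([628.7, 33.8, 21.6], 0.63)] [([608.1, 33.7, 45.9], 0.76)]
carton_red [([631.6, 36.1, 26.2], 0.83), ([481.1, 346.1, 0.0], 0.55)] [([579.3, 11.0, 40.2], 0.73)]
2 (array([406.3, 114.5,  -5.5]), np.float64(0.165))
2 (array([583.5,  31.8,   3.4]), np.float64(0.129))
```

View pics/t2.png

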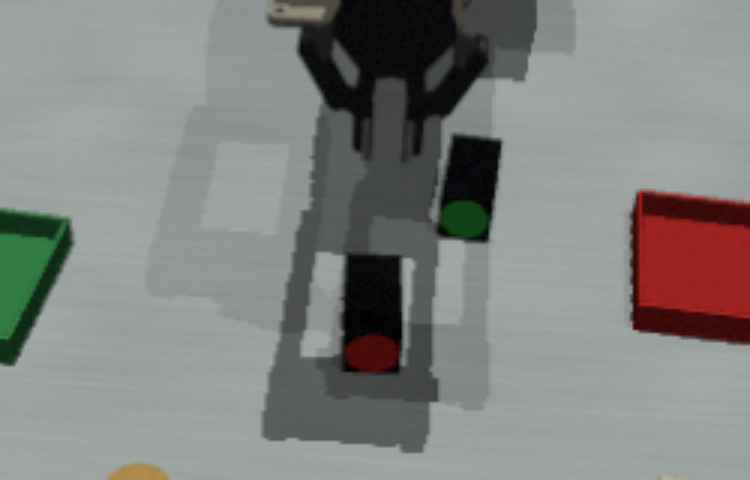

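Both lie still: red dot at (372,352) and green dot at (465,218) in the crop. I grasp the red one first.

Call:
play_rows:
  increments:
    - [1,[20,-2,0],-0.025]
    - [1,[20,-2,0],-0.02]
    - [1,[0,0,30],0]
    - [1,[0,0,30],0]
    - [1,[0,0,30],0]
    - [1,[0,0,30],0]
    - [1,[0,0,30],0]
    - [1,[0,0,12],0]
    - [1,[0,0,0],0]

```text
time: 9.2
tool_pos: [580.0, 32.5, 52.4]
tcp_rot: [180.0, -0.4, -177.4]
ft_force: [0.2, 0.9, 0.6]
finger_gap: 85.7
grip_force: 0.0
```

Run:
```python
from h import *
print(sense()['tool_pos'],sense()['tcp_rot'],sense()['finger_gap'])
p=snap('wrist');q=snap('scene')
cv2.imwrite('pics/w1.png',cv2.resize(np.hstack([p['color'],q['color']])[:,:,::-1],(800,300)))
```

```text
[579.98914827  32.45384725  52.38345106] [ 179.9694407    -0.40271307 -177.41142295] 85.65185757171328
```

View pics/w1.png

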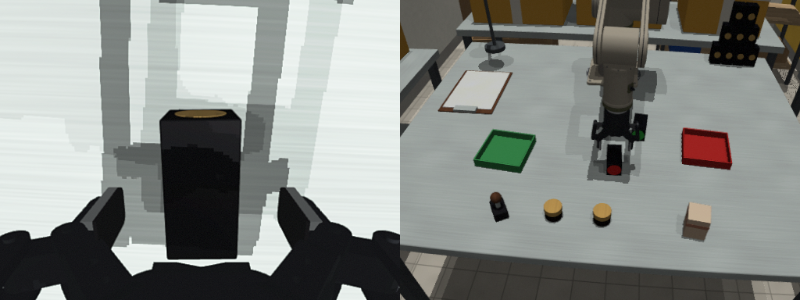

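The wrist view shows the carton centred between the fingers (x about 200 of 400), so I go down and grip.

Call:
play_rows:
  increments:
    - [1,[-3,0,15],0]
    - [1,[0,0,15],0]
    - [1,[0,0,13],0]
    - [1,[0,0,0],0]
    - [-1,[0,0,0],0]
    - [-1,[0,0,0],0]
    - [-1,[0,0,0],0]
    - [-1,[0,0,0],0]
    - [-1,[0,0,0],0]
    - [-1,[0,0,0],0]
    - [-1,[0,0,0],0]
    - [-1,[0,0,0],0]
  force: 40

```text
time: 10.3
tool_pos: [587.4, 32.5, 14.9]
tcp_rot: [-180.0, 0.1, -177.4]
ft_force: [-0.6, 0.5, 6.8]
finger_gap: 47.4
grip_force: 42.3
```

Call:
play_rows:
  increments:
    - [-1,[0,0,-25],0]
    - [-1,[0,0,-40],0]
    - [-1,[0,0,-40],0]
    - [-1,[10,35,0],0]
    - [-1,[10,35,0],0]
    - [-1,[10,35,0],0]
    - [-1,[10,35,0],0]
    - [-1,[10,35,0],0]
    - [-1,[10,35,0],0]
    - [-1,[10,35,0],0]
    - [-1,[10,35,0],0]
    - [-1,[8,37,0],0.11]

```text
time: 11.3
tool_pos: [482.6, 346.5, 118.3]
tcp_rot: [-180.0, -0.0, 176.4]
ft_force: [1.0, 0.1, -1.2]
finger_gap: 47.5
grip_force: 42.0
```

Call:
play_rows:
  increments:
    - [-1,[0,0,0],0]
    - [-1,[0,0,0],0]
    - [-1,[0,0,30],0]
    - [-1,[0,0,20],0]
    - [-1,[0,0,0],0]
    - [-1,[0,0,0],0]

```text
time: 11.8
tool_pos: [482.9, 343.5, 66.9]
tcp_rot: [-179.9, -0.2, 176.3]
ft_force: [0.3, -0.4, -0.7]
finger_gap: 47.7
grip_force: 42.1
```

Run:
```python
from h import *
print(sense()['tool_pos'],sense()['tcp_rot'],sense()['finger_gap'])
p=snap('wrist');q=snap('scene')
cv2.imwrite('pics/w2.png',np.hstack([cv2.resize(p['color'],(400,300)),cv2.resize(q['color'][100:250,310:510],(400,300))])[:,:,::-1])
```

```text
[482.90475368 343.45502541  66.89097874] [-179.85931815   -0.18114819  176.26869054] 47.677271164353336
```

View pics/w2.png

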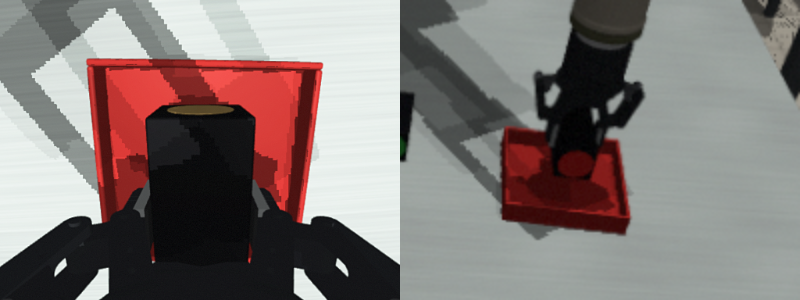

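Carton is centred over the red tray and aligned with it (tray from 90 to 320 px, carton from 147 to 255). I lower it.

Call:
play_rows:
  increments:
    - [-1,[0,0,15],0]
    - [-1,[0,0,15],0]
    - [-1,[0,0,10],0]
    - [-1,[0,0,3],0]
    - [-1,[0,0,1.5],0]
    - [-1,[0,0,0],0]
    - [-1,[0,0,0],0]

```text
time: 12.48
tool_pos: [484.6, 345.6, 24.9]
tcp_rot: [180.0, 0.1, 176.3]
ft_force: [0.3, 0.1, -0.9]
finger_gap: 47.4
grip_force: 42.2
```

Call:
play_rows:
  increments:
    - [-1,[0,0,2],0]
    - [-1,[0,0,1],0]
    - [-1,[0,0,1],0]
    - [-1,[0,0,0],0]

```text
time: 12.82
tool_pos: [484.0, 345.4, 20.0]
tcp_rot: [180.0, 0.0, 176.3]
ft_force: [-0.1, 0.8, -0.5]
finger_gap: 47.5
grip_force: 42.2
```

Call:
play_rows:
  increments:
    - [-1,[0,0,1],0]
    - [-1,[0,0,1],0]
    - [-1,[0,0,0],0]

```text
time: 13.07
tool_pos: [484.1, 345.4, 19.9]
tcp_rot: [180.0, 0.0, 176.3]
ft_force: [-9.0, -5.5, 17.5]
finger_gap: 47.3
grip_force: 44.3
```

Call:
play_rows:
  increments:
    - [-1,[0,0,-1],0]
    - [0.6,[0,0,0],0]
    - [0.6,[0,0,0],0]
    - [0.6,[0,0,0],0]
    - [0.6,[0,0,0],0]
    - [0.6,[0,0,-15],0]
    - [0.6,[0,0,-35],0]
    - [0.6,[0,0,-40],0]
    - [0.6,[0,0,-40],0]
    - [1,[9,-34,0],0]
    - [1,[9,-34,0],0]
    - [1,[9,-34,0],0]

```text
time: 14.07
tool_pos: [450.4, 244.7, 149.8]
tcp_rot: [179.9, 0.1, 176.4]
ft_force: [0.0, -0.2, 0.3]
finger_gap: 85.5
grip_force: 0.0
```

Call:
play_rows:
  increments:
    - [1,[9,-34,0],0]
    - [1,[9,-34,0],0]
    - [1,[9,-34,0],0]
    - [1,[9,-33,0],0.03]
    - [1,[0,0,0],0]
    - [1,[0,0,35],0]
    - [1,[0,0,35],0]
    - [1,[0,0,10],0]
    - [1,[0,0,0],0]
    - [1,[0,0,0],0]

```text
time: 14.9
tool_pos: [405.4, 113.0, 69.1]
tcp_rot: [-180.0, -0.1, 174.6]
ft_force: [0.8, 0.2, -0.2]
finger_gap: 85.9
grip_force: 0.0
```

Run:
```python
from fit import *
print(sense()['tool_pos'],sense()['tcp_rot'],sense()['finger_gap'])
p=snap('wrist');q=snap('scene')
print([w(q,r['xyz']) for r in pinpoint('carton_red',q)])
print([w(q,r['xyz']) for r in pinpoint('carton_green',p)])
cv2.imwrite('pics/w3.png',np.hstack([cv2.resize(p['color'],(400,300)),cv2.resize(q['color'][100:250,310:510],(400,300))])[:,:,::-1])
```

```text
[405.40142918 112.9691447   69.09746042] [-1.79984193e+02 -7.93432812e-02  1.74586370e+02] 85.9220932054913
[array([527.9, 340.7,  28.3])]
[array([1316.2,   37.5,  644.9])]
```

View pics/w3.png

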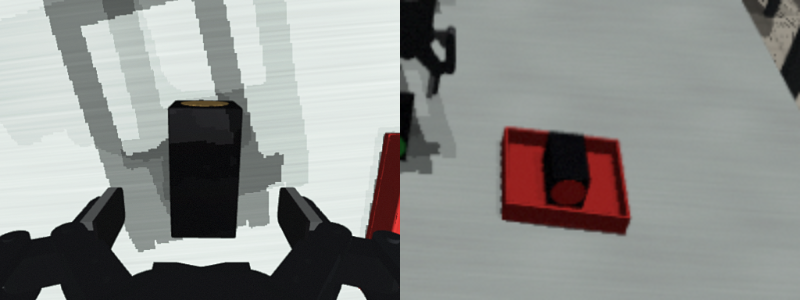

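Red lies flat in its tray with its base at (568,190). The green carton is centred between the fingers (168 to 242 px), so I grasp it.

Call:
play_rows:
  increments:
    - [1,[0,0,20],0]
    - [1,[0,0,20],0]
    - [1,[0,0,15],0]
    - [1,[0,0,0],0]
    - [-1,[0,0,0],0]
    - [-1,[0,0,0],0]
    - [-1,[0,0,0],0]
    - [-1,[0,0,0],0]
    - [-1,[0,0,0],0]
    - [-1,[0,0,0],0]
    - [-1,[0,0,0],0]
    - [-1,[0,0,0],0]
  force: 40

```text
time: 16.1
tool_pos: [407.3, 113.1, 15.6]
tcp_rot: [180.0, 0.2, 174.6]
ft_force: [-1.6, 0.8, 7.8]
finger_gap: 47.4
grip_force: 42.4
```

Call:
play_rows:
  increments:
    - [-1,[0,0,-25],0]
    - [-1,[0,0,-40],0]
    - [-1,[0,0,-40],0]
    - [-1,[-14,-30,0],0]
    - [-1,[-14,-30,0],0]
    - [-1,[-14,-30,0],0]
    - [-1,[-14,-30,0],0]
    - [-1,[-14,-30,0],0]
    - [-1,[-14,-30,0],0]
    - [-1,[-14,-30,0],0]
    - [-1,[-14,-30,0],0]
    - [-1,[-14,-30,0],0]

```text
time: 17.1
tool_pos: [505.9, -169.7, 119.3]
tcp_rot: [-180.0, 0.0, 174.6]
ft_force: [0.3, 0.5, -2.0]
finger_gap: 47.3
grip_force: 42.1
```

Call:
play_rows:
  increments:
    - [-1,[-14,-31,0],0]
    - [-1,[-14,-31,0],0]
    - [-1,[-14,-31,0],0]
    - [-1,[-14,-31,0],0]
    - [-1,[-14,-31,0],0.01]
    - [-1,[0,0,0],0]
    - [-1,[0,0,30],0]
    - [-1,[0,0,20],0]
    - [-1,[0,0,0],0]
    - [-1,[0,0,0],0]

```text
time: 17.93
tool_pos: [559.3, -328.0, 67.4]
tcp_rot: [179.9, -0.2, 174.0]
ft_force: [-0.2, 0.3, -0.8]
finger_gap: 47.7
grip_force: 42.1
```

Run:
```python
from h import *
print(sense()['tool_pos'],sense()['tcp_rot'],sense()['finger_gap'])
p=snap('wrist');q=snap('scene')
cv2.imwrite('pics/w4.png',np.hstack([cv2.resize(p['color'],(400,300)),cv2.resize(q['color'][100:250,60:260],(400,300))])[:,:,::-1])
```

```text
[ 559.27123427 -327.96082571   67.44983155] [179.89645721  -0.19013165 173.99609609] 47.676333060047355
```

View pics/w4.png

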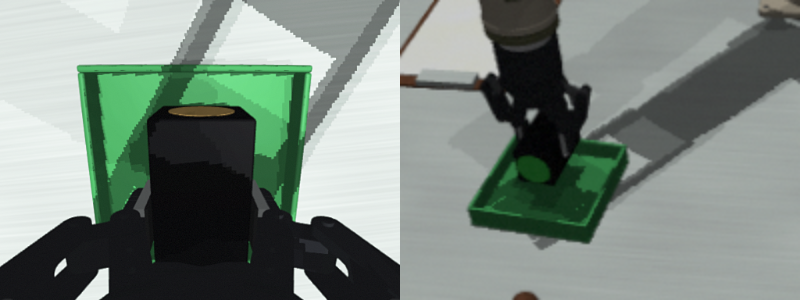

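Aligned over the green tray, about 5 mm off-centre (tray 78 to 310 px, carton 148 to 256). I correct for that and lower it.

Call:
play_rows:
  increments:
    - [-1,[-5,-5,0],0]
    - [-1,[0,0,15],0]
    - [-1,[0,0,15],0]
    - [-1,[0,0,10],0]
    - [-1,[0,0,4],0]
    - [-1,[0,0,1],0]
    - [-1,[0,0,1],0]
    - [-1,[0,0,0],0]

```text
time: 18.7
tool_pos: [564.9, -334.3, 22.5]
tcp_rot: [180.0, -0.0, 174.0]
ft_force: [0.2, -0.6, -1.4]
finger_gap: 47.5
grip_force: 42.4
```

Call:
play_rows:
  increments:
    - [-1,[0,0,1],0]
    - [-1,[0,0,0],0]

```text
time: 18.87
tool_pos: [565.2, -334.5, 22.0]
tcp_rot: [-180.0, 0.0, 174.0]
ft_force: [0.7, 0.5, -0.4]
finger_gap: 47.4
grip_force: 42.4
```

Call:
play_rows:
  increments:
    - [-1,[0,0,1],0]
    - [-1,[0,0,1],0]
    - [-1,[0,0,0],0]

```text
time: 19.12
tool_pos: [565.3, -334.6, 20.7]
tcp_rot: [-180.0, 0.0, 174.0]
ft_force: [-2.7, 0.5, 5.0]
finger_gap: 47.5
grip_force: 42.9
```

Contact with the tray floor; release and rise.

Call:
play_rows:
  increments:
    - [0.6,[0,0,0],0]
    - [0.6,[0,0,0],0]
    - [0.6,[0,0,0],0]
    - [0.6,[0,0,0],0]
    - [0.6,[0,0,-15],0]
    - [0.6,[0,0,-35],0]
    - [0.6,[0,0,-40],0]
    - [0.6,[0,0,-40],0]
    - [0.6,[0,0,-30],0]
    - [0.6,[0,0,0],0]
    - [0.6,[0,0,0],0]

```text
time: 20.03
tool_pos: [566.8, -335.6, 184.8]
tcp_rot: [-179.8, 0.4, 174.0]
ft_force: [0.2, -1.1, -1.1]
finger_gap: 68.4
grip_force: 0.0
```

Run:
```python
from h import *
q=snap('scene');p=snap('side')
for pp in (q,p):
  for n in('carton_red','carton_green'): print(n,[(w(pp,r['xyz']),round(r['p'],2)) for r in pinpoint(n,pp)])
cv2.imwrite('pics/end.png',cv2.resize(np.hstack([q['color'],p['color']]),(800,300))[:,:,::-1])
```

```text
carton_red [(array([525.4, 344.5,  26.8]), 0.79)]
carton_green [(array([ 612.1, -340. ,   29.9]), 0.61)]
carton_red [(array([529.3, 343.6,  28.9]), 0.72)]
carton_green [(array([ 613.8, -339.2,   32.3]), 0.84)]
```

View pics/end.png

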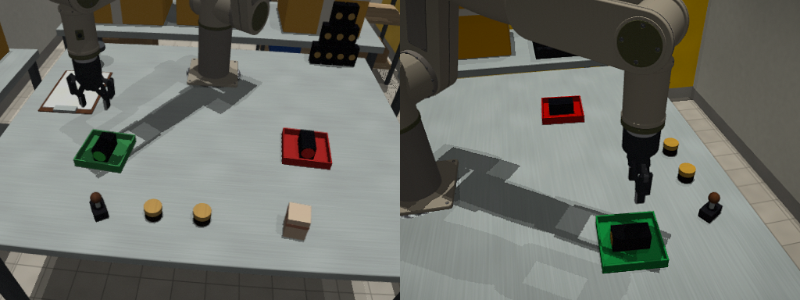

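Both cartons lie flat in the trays that match their dots (green at (105,147), red at (306,147)), and the arm is clear.

```bash
python3 -c "
from bench import *
print(hand_in())"
```

```text
the job is handed in; nothing more can be done
None
```

I tipped both cartons to read their dots, laid each flat in the tray of its colour, released them, and handed the job in at about 20 s of the 72 s; no verdict was returned.

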